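# Shake-clean a freewheel hub on the press-start parts washer

### The arm

A 6-joint arm with a two-finger parallel gripper is mounted at the origin on the work surface. World frame = base frame: x ahead of the robot, y to its left, z up, the work surface at z = 0. Lengths are in m, angles in degrees, forces in N, time in s.
With the tool pointing down it reaches from about 0.375 to 0.975 m from the base axis. Payload 3.8 kg.
Tool frame: the origin (TCP) lies at the very end of the fingers, on their centre line; the grasp point (between the pads) lies 19 mm behind it (tcp_to_grasp is the distance from the TCP to the grasp point, in m); z points along the fingers, y is the line along which they close (so a half turn about z gives the same grasp; the last joint's range is limited). The gripper opens to 88 mm and grips with 3 to 60 N. Pads are 18 mm wide; open, the fingers measure 123 mm over their backs; the gripper's body (75 mm by 187 mm) begins 45 mm behind the grasp point.
Start: joints at [73.058, 15.12, 91.902, -0, 72.978, -2.114], TCP at [0.173, 0.653, 0.239] pointing down, gripper open.
Joint ranges: [-150.88, 150.88], [-54.13, 125.18], [17.81, 147.31], [-75.09, 255.09], [0, 152.58], [-146.25, 146.25]. Speed limits (degrees/s): [147.25, 147.25, 180, 180, 180, 180].

### API

Orientations are given as a 3x3 rotation matrix whose columns are the frame's x, y, z axes.
In Python, from rig import observe, grab_frame, close_job, tcp_to_grasp gives the robot as it stands. The module is installed in compiled form; this text tells all that it offers.
- The arm moves only by the tool servo_tool, never from a script. Its argument "commands" is a list of rows, each an object of numbers: "dx", "dy", "dz": the shift along the tool's x, y, z in mm; "wx", "wy", "wz": the turn, a rotation vector about the tool's x, y, z in degrees. A call has 1 to 12 rows; each row shifts and turns the commanded pose from where the row before left it, along the tool's axes as they then stand; what a row does not reach is not made up. A row lasts 1/8 s, in which the tool goes at most 62.5 mm and 10.7 degrees, less where a joint would pass 70% of its speed; a pose out of reach is approached as far as the arm can. A call is refused whole if a number of a shift passes 62.5 or a number of a turn 10.7, either way. A call with a gripper value outside its range is refused whole. "hand" is the opening, from -1 (shut) to 1 (fully open), so that 0 is half open, set as the call begins (left out, the last holds). The fingers move at their own pace and stop on an object; "grip_force" is the grip in N (left out, the last holds). Time passes only in rows, so rows that do not move let the fingers close. It gives the time, the measured TCP pose, the force, the opening and the grip force at its end, in the units of the state.
- observe(): the state, without advancing time (a new reading comes with each control period).
- grab_frame(name): name is "side" or "top" or "wrist"; returns a dict with "image" (480x640x3 uint8, blue, green, red), "vertical_fov" (degrees; the focal length in pixels is half the picture's height over the tangent of half this angle, whatever the lens; pixels are square), "cx", "cy" (the principal point, pixels), "rvec" (rotation vector, rad) and "tvec" (3), from world to camera coordinates, as OpenCV has them. Camera axes: x right, y down, z forward; pixel columns grow to the right and rows downward; lengths in m; the calibration is good to about 2 mm. A picture is of the moment at which its call begins. There is no depth.
- close_job(): hands the job in; it is judged then, once.
The state is a dict: "time": time; "joint_pos": joint angles; "qvel": joint speeds; "joint_efforts": joint torques, N m; "position": TCP position; "ee_rot": TCP orientation; "contact_force": force on the tool from outside, world axes, zero at the start; "ft_torque": the same for the moment, N m; "opening": finger opening in m; "finger_force": force on a finger pad.
Only numpy, scipy, OpenCV 4.12 (cv2) and the standard library are available. Lean on these libraries where they do the work, as an engineer would, in place of code of your own. Each camera call takes 0.05 s, during which the arm holds its last target. There are 200 camera calls.

### The job

Take the orange wash cup out of its rack, stand it on the green mat, and drop the splined steel hub into it. Then take the cup up afresh (the washer's guards leave room for fingers only at its two narrow faces), lower it upright between the two guards onto the yellow sprung pad, and, still holding it, press the pad fully down and keep it down for a good second; then ease off and leave the cup standing on the raised pad with the hub inside. Leave the grey cup, the tape measure and the wrench where they are.

Things in the scene. Friction and masses are not known exactly. Their poses are not given: they have to be found in the camera images.
- cup: orange open-topped rectangular plastic cup, 50 mm along its x, 64 mm along its y, 90 mm tall (z up), walls and floor 4 mm (mouth 42 x 56 mm inside), 0.22 kg. Origin: centre of its underside. Its narrow faces (y = +-32 mm, 64 mm apart) lie close beside the rack's walls; its wide faces (x = +-25 mm, 50 mm apart) are free in the rack.
- rack: blue steel rack, fixed: floor plate 100 (x) x 170 (y) x 6 mm, three walls 44 mm long (x), 5 mm thick, tops 88 mm above the table, at y = -80.5, 0, +80.5 mm: two bays centred at y = -40 and +40 mm, open to -x and +x. One holds the orange cup, the other a grey one, their axes along the rack's. Origin: centre of its underside.
- mat: green fixed mat, 150 x 150 x 4 mm. Origin: centre of its underside, top at z = +4 mm.
- hub: steel splined freewheel hub, a cylinder 30 mm in diameter (24 mm over the top 8 mm), 70 mm tall, standing upright on the table. Origin: centre of its underside, z along its axis. About 0.15 kg.
- station: grey parts washer, fixed: base 190 (x) x 150 (y) x 35 mm, pad in its middle, black bar 60 mm high at x = 69 to 99 mm. Two steel guards beside the pad, 44 mm long (x), inner faces at y = +-31 mm, tops 124 mm above the table: the cup fits only with its x along the station's y (either way round), with no room for fingers at the guards. Origin: centre of its underside.
- pad_top (a point): centre of the top of the yellow sprung pad, 60 (station x) x 46 (station y) mm, 51 mm above the table when up, 39 mm when fully down. z up, moves with the pad.
- pad (a joint): travel of the sprung pad, m: 0 up, 0.012 fully down. The spring pushes up with 2 N at 0 and 14 N at 0.012; the loaded cup's weight alone sinks it 1 to 4 mm.
- grey_cup: grey plastic cup, same size and shape as the orange one, standing in the other bay of the rack; origin: centre of its underside. Bystander.
- tape: red tape measure case, 70 x 36 x 52 mm, origin: centre of its underside. Bystander.
- wrench: steel wrench 160 mm long lying flat, origin about its middle, x along it. Bystander.
There are look-alikes about, which are no part of the job. Of the things like the hub, leave any that is brown or turquoise; of the rest the smaller one is meant.

How it is judged (in metres and radians):
On the way, in this order (a step that is already met when the one before it is completed fails the run):
1. the orange cup stands on the green mat with the hub in it, both let go (x of cup in the frame of mat between -0.075 and 0.075 m and y of cup in the frame of mat between -0.075 and 0.075 m and z of cup in the frame of mat between 0 and 0.01 m and angle between cup's own z axis and vertical below 0.12 rad and z of hub in the frame of cup between -0.01 and 0.06 m and x of hub in the frame of cup between -0.025 and 0.025 m and y of hub in the frame of cup between -0.032 and 0.032 m and contact force between the fingers and cup below 0.1 N and contact force between the fingers and hub below 0.1 N), for 0.2 s.
2. the held cup, upright on the pad with the hub in it, presses the pad fully down (within 2 mm) for 0.8 s (value of joint pad above 0.01 m and contact force between the fingers and cup above 1 N and horizontal distance between cup and pad_top below 0.02 m and z of cup in the frame of pad_top between -0.004 and 0.006 m and angle between cup's own z axis and vertical below 0.12 rad and z of hub in the frame of cup between -0.01 and 0.06 m and x of hub in the frame of cup between -0.025 and 0.025 m and y of hub in the frame of cup between -0.032 and 0.032 m), for 0.8 s.
At the end, for the whole second after the job is handed in: The orange cup stands upright (within 0.12 rad) and at rest on the pad, its middle within 20 mm of the pad's, the hub inside it, both let go, and the pad has come up again (joint below 7 mm) (horizontal distance between cup and pad_top below 0.02 m and z of cup in the frame of pad_top between -0.004 and 0.006 m and angle between cup's own z axis and vertical below 0.12 rad and z of hub in the frame of cup between -0.01 and 0.06 m and x of hub in the frame of cup between -0.025 and 0.025 m and y of hub in the frame of cup between -0.032 and 0.032 m and contact force between the fingers and cup below 0.1 N and contact force between the fingers and hub below 0.1 N and value of joint pad below 0.007 m and linear speed of each of cup, hub below 0.02 m/s); the robot touches nothing.
It fails at once if the grey cup, the tape measure or the wrench is moved more than 30 mm (distance of any of grey_cup, tape, wrench from where it was at the start of the episode above 0.03 m).
It also fails if it takes over 72 s, if anything falls off the work surface, if the arm or the gripper's body presses on something with over 40 N, if the wrist force passes 120 N, or if a joint passes its speed limit or range.

## Working session

There is one attempt and no reset: what is moved stays moved. The work goes in short steps, Python scripts to look and compute and a tool call to move; the robot and the scene stay as the last step left them, time stands still between calls to the robot, and variables do not carry over. Pictures are saved under pics/ and viewed, at most 10 in all, crops included, and the job is handed in when it is done.

Besides the shell and the picture viewer there is one more tool, called after "Request:" in YAML: its name, and indented under it one key for each argument. servo_tool: Moves the arm, as the interface text tells. Its arguments: {"type":"object","properties":{"commands":{"type":"array","items":{"type":"object","properties":{"dx":{"type":"number"},"dy":{"type":"number"},"dz":{"type":"number"},"wx":{"type":"number"},"wy":{"type":"number"},"wz":{"type":"number"}}}},"hand":{"type":"number"},"grip_force":{"type":"number"}},"required":["commands"]}

```bash
mkdir -p pics; cat > h.py <<'E'
import numpy as np,cv2
from rig import *
def save(name,fn):
    f=grab_frame(name); cv2.imwrite(f'pics/{fn}.png',f['image']); np.save(f'pics/{fn}.npy',f,allow_pickle=True); return f
def load(fn): return np.load(f'pics/{fn}.npy',allow_pickle=True).item()
def K(f):
    fl=240/np.tan(np.radians(f['vertical_fov'])/2); return np.array([[fl,0,f['cx']],[0,fl,f['cy']],[0,0,1]])
def ray(f,uv):
    R,_=cv2.Rodrigues(np.array(f['rvec'],float)); t=np.array(f['tvec'],float).ravel()
    d=R.T@np.linalg.inv(K(f))@np.array([uv[0],uv[1],1.]); return -R.T@t,d/np.linalg.norm(d)
def onz(f,uv,z):
    c,d=ray(f,uv); return c+d*(z-c[2])/d[2]
def proj(f,p):
    return cv2.projectPoints(np.atleast_2d(np.array(p,float)),np.array(f['rvec'],float),np.array(f['tvec'],float),K(f),None)[0][:,0]
def tri(a,b):
    A=np.zeros((3,3));r=np.zeros(3)
    for f,uv in (a,b):
        c,d=ray(f,uv);P=np.eye(3)-np.outer(d,d);A+=P;r+=P@c
    return np.linalg.solve(A,r)
E
python3 - <<'E'
from h import *
np.set_printoptions(precision=4,suppress=True)
o=observe();print(o)
print(tcp_to_grasp)
for n in ('side','top','wrist'):
    f=save(n,n+'0');c,d=ray(f,(320,240));print(n,f['vertical_fov'],f['cx'],f['cy'],c,d)
E
```

```text
{'time': 0.0, 'joint_pos': array([73.0593, 15.1662, 91.9777, -0.002 , 72.9762, -2.1147]), 'qvel': array([-0.0697, -0.0751,  0.0905,  0.0263, -0.0572,  0.006 ]), 'joint_efforts': array([ -0.0006, -50.2097, -35.6893,   0.0727,   0.0289,  -0.0001]), 'position': array([0.1725, 0.6519, 0.2375]), 'ee_rot': array([[-0.9667,  0.2559, -0.0006],
       [ 0.2559,  0.9667, -0.002 ],
       [ 0.    , -0.0021, -1.    ]]), 'contact_force': array([ 0.2078,  0.0833, -0.0334]), 'ft_torque': array([ 0.0065, -0.0585, -0.022 ]), 'finger_force': 0.0, 'opening': 0.08803899550758476}
0.0187
side 53.699944840327134 316.54834529887455 241.8129625617487 [0.291  0.703  0.5336] [ 0.2705 -0.8109 -0.519 ]
top 52.14500731418827 320.91708799063184 239.45076617081767 [ 0.4571 -0.0004  1.0135] [ 0.0614 -0.0044 -0.9981]
wrist 59.47446615182817 315.4027842930238 238.08357254515698 [0.0989 0.6725 0.3837] [ 0.2889 -0.0679 -0.9549]
```

View pics/top0.png

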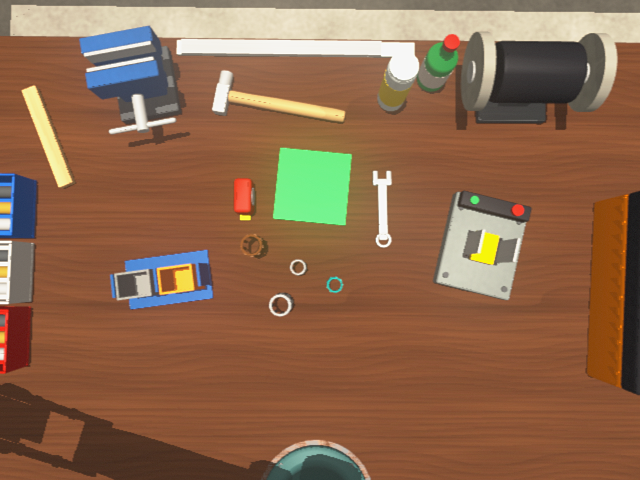

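View pics/side0.png

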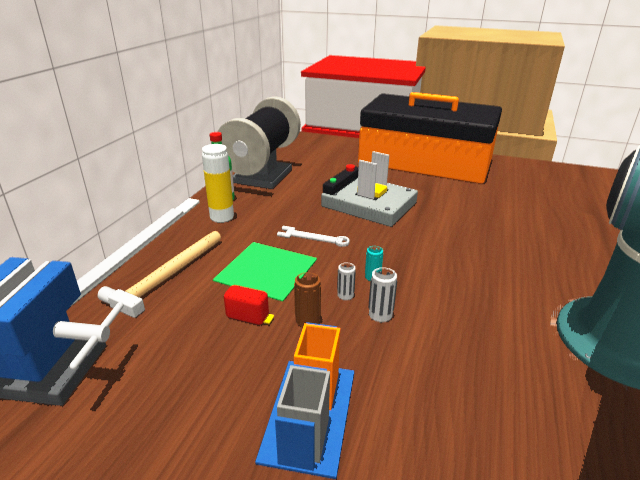

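Top view: orange cup (176,279) in the rack beside the grey one, mat (313,186), station (485,248).

Hub candidates in the top view are brown (252,246), turquoise (335,285), large steel (281,305) and small steel (298,267). I choose the small steel one, which is at (346,282) in the side view.

```bash
python3 - <<'E'
from h import *
t=load('top0')['image'];s=load('side0')['image']
def crop(i,x,y,w,h): return cv2.resize(i[y:y+h,x:x+w],(400,300),interpolation=cv2.INTER_CUBIC)
a=crop(t,106,244,112,84);b=crop(t,430,185,112,84);c=crop(t,270,242,80,60);d=crop(s,300,235,112,84)
cv2.imwrite('pics/comp.png',np.vstack([np.hstack([a,b]),np.hstack([c,d])]))
hs=cv2.cvtColor(t,cv2.COLOR_BGR2HSV);ss=cv2.cvtColor(s,cv2.COLOR_BGR2HSV)
def blob(h,lo,hi,roi):
    m=cv2.inRange(h,lo,hi);k=np.zeros_like(m);x0,y0,x1,y1=roi;k[y0:y1,x0:x1]=m[y0:y1,x0:x1]
    cs,_=cv2.findContours(k,0,1);c=max(cs,key=cv2.contourArea);return c
np.set_printoptions(precision=4,suppress=True)
T=load('top0');S=load('side0')
for nm,h,f,lo,hi,roi in [('cupT',hs,T,(8,150,80),(22,255,255),(140,245,215,310)),('cupS',ss,S,(8,150,80),(22,255,255),(280,310,350,400)),
  ('matT',hs,T,(45,100,80),(75,255,255),(260,130,370,240)),('matS',ss,S,(45,100,80),(75,255,255),(200,230,330,310)),
  ('padT',hs,T,(25,150,100),(35,255,255),(440,190,530,290)),('rackT',hs,T,(100,120,60),(125,255,255),(100,235,220,315))]:
    c=blob(h,lo,hi,roi);r=cv2.minAreaRect(c);print(nm,r,cv2.contourArea(c),cv2.approxPolyDP(c,3,True)[:,0].tolist())
    if nm=='matT': print([onz(f,p,.004) for p in cv2.boxPoints(r)],onz(f,r[0],.004))
    if nm=='cupT': print([onz(f,p,.096) for p in cv2.boxPoints(r)],onz(f,r[0],.096))
    if nm=='rackT': print([onz(f,p,.006) for p in cv2.boxPoints(r)])
E
```

```text
cupT ((174.023681640625, 279.6971435546875), (25.298498153686523, 33.00322723388672), 83.1572265625) 422.0 [[189, 266], [160, 269], [158, 276], [157, 269], [159, 293], [160, 286], [162, 292], [177, 289], [175, 272]]
[array([0.4567, 0.3004, 0.096 ]), array([0.4645, 0.2396, 0.096 ]), array([0.4179, 0.2329, 0.096 ]), array([0.4102, 0.2934, 0.096 ])] [0.4373 0.2666 0.096 ]
cupS ((314.5, 354.5), (89.0, 69.0), 90.0) 4054.5 [[280, 310], [280, 383], [289, 359], [325, 367], [330, 371], [332, 399], [337, 369], [349, 368], [349, 310]]
matT ((312.0101318359375, 186.14382934570312), (72.95559692382812, 71.86530303955078), 5.440331935882568) 5085.5 [[280, 148], [273, 218], [344, 225], [351, 154]]
[array([0.563 , 0.0941, 0.004 ]), array([0.713, 0.082, 0.004]), array([ 0.6999, -0.0696,  0.004 ]), array([ 0.5499, -0.0561,  0.004 ])] [0.6311 0.0126 0.004 ]
matS ((264.2059020996094, 270.1764831542969), (95.07395935058594, 50.204872131347656), 14.03624439239502) 3219.0 [[213, 279], [261, 289], [268, 296], [283, 300], [293, 288], [294, 278], [299, 273], [301, 278], [316, 258], [253, 242]]
padT ((484.94122314453125, 247.2353057861328), (23.283418655395508, 29.589345932006836), 14.03624439239502) 453.0 [[485, 233], [481, 252], [472, 254], [471, 259], [491, 264], [498, 236]]
rackT ((168.04306030273438, 272.1769104003906), (34.363121032714844, 82.867919921875), 82.33319854736328) 876.5 [[207, 251], [125, 261], [126, 270], [152, 268], [157, 291], [157, 266], [194, 262], [200, 285], [198, 263], [208, 262]]
[array([0.4734, 0.3946, 0.006 ]), array([0.4974, 0.2272, 0.006 ]), array([0.4279, 0.2163, 0.006 ]), array([0.4041, 0.383 , 0.006 ])]
```

View pics/comp.png

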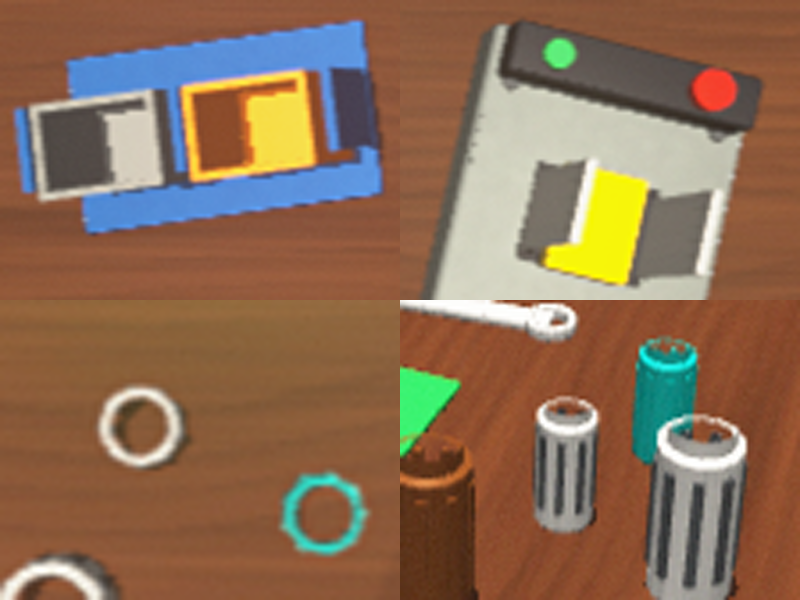

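Composite crop: the cup's rim is centred near top px (175.6,279) and the two guard tops are at about (481.7,241.6) and (516.5,250.2). The chosen small steel hub has its ring at (298.4,267.4) in top and (346.8,267.2) in side. It is clearly smaller than the other steel one, and neither brown nor turquoise.

```bash
python3 - <<'E'
from h import *
np.set_printoptions(precision=4,suppress=True)
T=load('top0');S=load('side0')
cA=lambda x,y:(106+x/3.571,244+y/3.571)
cB=lambda x,y:(430+(x-400)/3.571,185+y/3.571)
q=[(180,88),(303,68),(318,162),(193,182)]
P=[onz(T,cA(*p),.096) for p in q];print('cup rim',P,np.mean(P,0))
for a,b in((0,1),(3,2)): d=P[a]-P[b];print('yaw y-edge',np.degrees(np.arctan2(-d[0],d[1])))
for a,b in((0,3),(1,2)): d=P[a]-P[b];print('yaw x-edge',np.degrees(np.arctan2(d[1],d[0])))
rk=[onz(T,cA(*p),.006) for p in [(68,60),(362,22),(382,190),(86,232)]]
for a,b in((0,1),(3,2)): d=rk[a]-rk[b];print('rack yaw',np.degrees(np.arctan2(-d[0],d[1])),np.linalg.norm(d))
print('rack c',np.mean(rk,0))
print('cup tri',tri((T,np.mean([cA(*p) for p in q],0)),(S,(318.5,342))))
print('hub tri',tri((T,(298.4,267.4)),(S,(346.8,267.2))),onz(T,(298.4,267.4),.07))
print('others: big',tri((T,(281,305)),(S,(384,275))),'turq',tri((T,(335,285)),(S,(375,250))),'brown',tri((T,(252,246)),(S,(308,281))))
g=[onz(T,cB(*p),.124) for p in [(590,160),(577,244),(718,190),(703,276)]]
print('guards',g,np.mean(g,0),[np.degrees(np.arctan2((g[i]-g[i+1])[1],(g[i]-g[i+1])[0])) for i in(0,2)],np.linalg.norm(g[0]-g[2]))
print('pad r edge',[onz(T,cB(*p),.051) for p in [(648,178),(630,284),(545,262)]])
E
```

```text
cup rim [array([0.4576, 0.2999, 0.096 ]), array([0.4685, 0.2361, 0.096 ]), array([0.4197, 0.2271, 0.096 ]), array([0.4089, 0.2917, 0.096 ])] [0.4387 0.2637 0.096 ]
yaw y-edge 9.72150702050455
yaw y-edge 9.523736303492976
yaw x-edge 9.492290037902048
yaw x-edge 10.431782903038426
rack yaw 7.8589883653296715 0.16936295490219627
rack yaw 8.488562301535843 0.169745499059317
rack c [0.4363 0.3032 0.006 ]
cup tri [0.4383 0.2638 0.0953]
hub tri [0.4626 0.0369 0.0617] [0.4621 0.0365 0.07  ]
others: big [0.3914 0.068  0.0829] turq [ 0.429  -0.0343  0.062 ] brown [0.5026 0.1247 0.0825]
guards [array([ 0.5329, -0.3018,  0.124 ]), array([ 0.49  , -0.2946,  0.124 ]), array([ 0.5181, -0.3671,  0.124 ]), array([ 0.4742, -0.3586,  0.124 ])] [ 0.5038 -0.3305  0.124 ] [np.float64(-9.495632139237237), np.float64(-10.851823082965748)] 0.06692875816034952
pad r edge [array([ 0.5294, -0.3585,  0.051 ]), array([ 0.4709, -0.3477,  0.051 ]), array([ 0.4826, -0.301 ,  0.051 ])]
```

Request:
servo_tool:
  commands:
    - {"dx": -44.6, "dy": -38.4}
    - {"dx": -44.6, "dy": -38.4}
    - {"dx": -44.6, "dy": -38.4}
    - {"dx": -44.6, "dy": -38.4}
    - {"dx": -44.6, "dy": -38.4}
    - {"dx": -44.6, "dy": -38.4}
    - {"dx": -44.6, "dy": -38.4}
    - {"dx": -44.6, "dy": -38.4}
  hand: 1
  grip_force: 25

```text
schema error: expected keys dx, dy, dz, wx, wy, wz
```

Request:
servo_tool:
  commands:
    - {"wz": 9.5}
    - {"wz": 9.5}
    - {"wz": 9.5}
    - {"wz": 9.5}
    - {"wz": 9.5}
    - {"wz": 9.5}
    - {"wz": 9.2}
    - {}

```text
schema error: expected keys dx, dy, dz, wx, wy, wz
```

```bash
python3 - <<'E'
from h import *
np.set_printoptions(precision=4,suppress=True)
o=observe();print(o['time'],o['position'],o['ee_rot'],o['joint_pos'])
f=save('wrist','w1')
P=[(.4576,.2999,.096),(.4685,.2361,.096),(.4197,.2271,.096),(.4089,.2917,.096)]
print(proj(f,P))
E
```

```text
0.15 [0.1726 0.652  0.2377] [[-0.9667  0.2559 -0.0005]
 [ 0.2559  0.9667 -0.0016]
 [ 0.     -0.0017 -1.    ]] [73.0583 15.1593 91.9619 -0.0021 72.9753 -2.1147]
[[ 37.594  588.9021]
 [-16.9281 608.1663]
 [-50.0138 575.1625]
 [  6.4807 554.5005]]
```

View pics/w1.png

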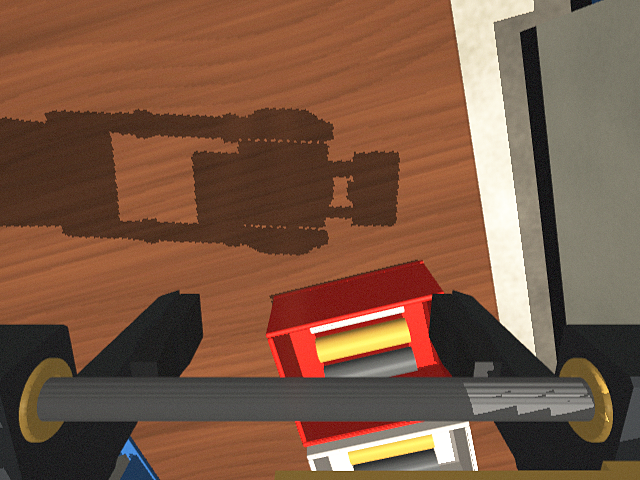

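The arm had not moved because every key is required, so this picture shows only the fingers over the bench. I'll resend with full rows.

Request:
servo_tool:
  commands:
    - {"dx": -44.6, "dy": -38.4, "dz": 0, "wx": 0, "wy": 0, "wz": 0}
    - {"dx": -44.6, "dy": -38.4, "dz": 0, "wx": 0, "wy": 0, "wz": 0}
    - {"dx": -44.6, "dy": -38.4, "dz": 0, "wx": 0, "wy": 0, "wz": 0}
    - {"dx": -44.6, "dy": -38.4, "dz": 0, "wx": 0, "wy": 0, "wz": 0}
    - {"dx": -44.6, "dy": -38.4, "dz": 0, "wx": 0, "wy": 0, "wz": 0}
    - {"dx": -44.6, "dy": -38.4, "dz": 0, "wx": 0, "wy": 0, "wz": 0}
    - {"dx": -44.6, "dy": -38.4, "dz": 0, "wx": 0, "wy": 0, "wz": 0}
    - {"dx": -44.6, "dy": -38.4, "dz": 0, "wx": 0, "wy": 0, "wz": 0}
  hand: 1
  grip_force: 25

```text
time: 1.2
position: [0.4398, 0.2625, 0.2388]
ee_rot: [[-0.967, 0.256, 0.0], [0.256, 0.967, 0.0], [-0.0, 0.0, -1.0]]
contact_force: [0.9, 0.0, 1.0]
opening: 0.0884
finger_force: 0.0
```

Request:
servo_tool:
  commands:
    - {"dx": 0, "dy": 0, "dz": 0, "wx": 0, "wy": 0, "wz": 9.5}
    - {"dx": 0, "dy": 0, "dz": 0, "wx": 0, "wy": 0, "wz": 9.5}
    - {"dx": 0, "dy": 0, "dz": 0, "wx": 0, "wy": 0, "wz": 9.5}
    - {"dx": 0, "dy": 0, "dz": 0, "wx": 0, "wy": 0, "wz": 9.5}
    - {"dx": 0, "dy": 0, "dz": 0, "wx": 0, "wy": 0, "wz": 9.5}
    - {"dx": 0, "dy": 0, "dz": 0, "wx": 0, "wy": 0, "wz": 9.5}
    - {"dx": 0, "dy": 0, "dz": 0, "wx": 0, "wy": 0, "wz": 9.2}
    - {"dx": 0, "dy": 0, "dz": 0, "wx": 0, "wy": 0, "wz": 0}

```text
time: 2.2
position: [0.4389, 0.2642, 0.2386]
ee_rot: [[-0.158, 0.987, -0.0], [0.987, 0.158, -0.0], [-0.0, -0.0, -1.0]]
contact_force: [-0.1, -0.1, 0.2]
opening: 0.0883
finger_force: 0.0
```

```bash
python3 - <<'E'
from h import *
np.set_printoptions(precision=4,suppress=True)
o=observe();print(o['time'],o['position'],o['ee_rot'],o['joint_pos'])
f=save('wrist','w2')
P=[(.4576,.2999,.096),(.4685,.2361,.096),(.4197,.2271,.096),(.4089,.2917,.096)]
print(proj(f,P))
E
```

```text
2.2 [0.4389 0.2642 0.2386] [[-0.1577  0.9875 -0.0002]
 [ 0.9875  0.1577 -0.0001]
 [-0.0001 -0.0002 -1.    ]] [ 28.2562  -2.6396 111.5055   0.      71.1484  19.1852]
[[351.2996 176.5748]
 [350.0058 264.7756]
 [282.3685 266.2506]
 [279.5207 177.1405]]
```

View pics/w2.png

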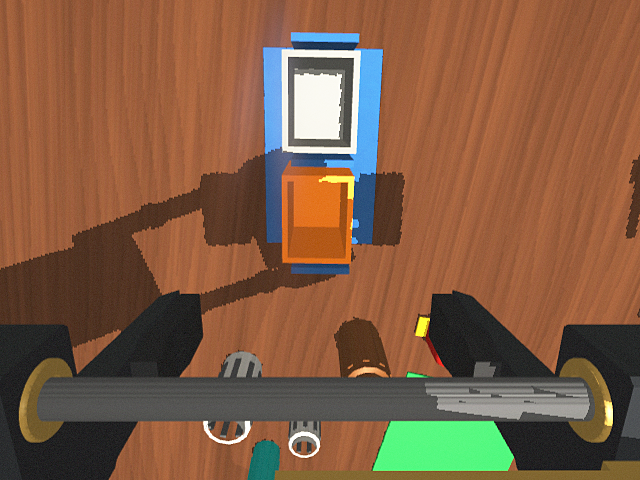

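The wrist view shows the orange cup's rim at px (283–352, 166–264), square with the tool and within about 2 px of prediction, with the grey cup beyond it at (320,100). I'll descend and grip its wide faces.

Request:
servo_tool:
  commands:
    - {"dx": 0, "dy": 0, "dz": 50, "wx": 0, "wy": 0, "wz": 0}
    - {"dx": 0, "dy": 0, "dz": 50, "wx": 0, "wy": 0, "wz": 0}
    - {"dx": 0, "dy": 0, "dz": 40, "wx": 0, "wy": 0, "wz": 0}
    - {"dx": 0, "dy": 0, "dz": 30, "wx": 0, "wy": 0, "wz": 0}
    - {"dx": 0, "dy": 0, "dz": 17.5, "wx": 0, "wy": 0, "wz": 0}
    - {"dx": 0, "dy": 0, "dz": 0, "wx": 0, "wy": 0, "wz": 0}

```text
time: 3.0
position: [0.4382, 0.2638, 0.0501]
ee_rot: [[-0.157, 0.988, -0.002], [0.988, 0.157, -0.001], [-0.001, -0.003, -1.0]]
contact_force: [1.0, 1.2, -0.1]
opening: 0.0879
finger_force: 0.0
```

Request:
servo_tool:
  commands:
    - {"dx": 0, "dy": 0, "dz": 0, "wx": 0, "wy": 0, "wz": 0}
    - {"dx": 0, "dy": 0, "dz": 0, "wx": 0, "wy": 0, "wz": 0}
    - {"dx": 0, "dy": 0, "dz": 0, "wx": 0, "wy": 0, "wz": 0}
    - {"dx": 0, "dy": 0, "dz": 0, "wx": 0, "wy": 0, "wz": 0}
    - {"dx": 0, "dy": 0, "dz": 0, "wx": 0, "wy": 0, "wz": 0}
    - {"dx": 0, "dy": 0, "dz": 0, "wx": 0, "wy": 0, "wz": 0}
  hand: -1
  grip_force: 25

```text
time: 3.75
position: [0.4395, 0.2645, 0.0517]
ee_rot: [[-0.156, 0.988, 0.001], [0.988, 0.156, 0.0], [0.0, 0.001, -1.0]]
contact_force: [0.3, 0.5, 4.2]
opening: 0.0493
finger_force: 24.9
```

Request:
servo_tool:
  commands:
    - {"dx": 0, "dy": 0, "dz": -30, "wx": 0, "wy": 0, "wz": 0}
    - {"dx": 0, "dy": 0, "dz": -50, "wx": 0, "wy": 0, "wz": 0}
    - {"dx": 0, "dy": 0, "dz": -50, "wx": 0, "wy": 0, "wz": 0}
    - {"dx": -46.5, "dy": 25, "dz": 0, "wx": 0, "wy": 0, "wz": 0}
    - {"dx": -46.5, "dy": 25, "dz": 0, "wx": 0, "wy": 0, "wz": 0}
    - {"dx": -46.5, "dy": 25, "dz": 0, "wx": 0, "wy": 0, "wz": 0}
    - {"dx": -46.5, "dy": 25, "dz": 0, "wx": 0, "wy": 0, "wz": 0}
    - {"dx": -46.5, "dy": 25, "dz": 0, "wx": 0, "wy": 0, "wz": 0}
    - {"dx": -46.5, "dy": 25, "dz": 0, "wx": 0, "wy": 0, "wz": 0}
    - {"dx": 0, "dy": 0, "dz": 0, "wx": 0, "wy": 0, "wz": 0}

```text
time: 5.0
position: [0.6317, 0.0089, 0.1796]
ee_rot: [[-0.152, 0.988, -0.001], [0.988, 0.152, -0.001], [-0.001, -0.001, -1.0]]
contact_force: [-0.7, 0.5, -3.0]
opening: 0.0495
finger_force: 24.9
```

Request:
servo_tool:
  commands:
    - {"dx": 0, "dy": 0, "dz": 50, "wx": 0, "wy": 0, "wz": 0}
    - {"dx": 0, "dy": 0, "dz": 40, "wx": 0, "wy": 0, "wz": 0}
    - {"dx": 0, "dy": 0, "dz": 25, "wx": 0, "wy": 0, "wz": 0}
    - {"dx": 0, "dy": 0, "dz": 10, "wx": 0, "wy": 0, "wz": 0}
    - {"dx": 0, "dy": 0, "dz": 0, "wx": 0, "wy": 0, "wz": 0}
    - {"dx": 0, "dy": 0, "dz": 0, "wx": 0, "wy": 0, "wz": 0}

```text
time: 5.75
position: [0.6317, 0.0123, 0.0576]
ee_rot: [[-0.156, 0.988, 0.002], [0.988, 0.156, 0.0], [-0.0, 0.002, -1.0]]
contact_force: [-0.5, -0.1, -2.5]
opening: 0.0498
finger_force: 24.9
```

Request:
servo_tool:
  commands:
    - {"dx": 0, "dy": 0, "dz": 4, "wx": 0, "wy": 0, "wz": 0}
    - {"dx": 0, "dy": 0, "dz": 3.3, "wx": 0, "wy": 0, "wz": 0}
    - {"dx": 0, "dy": 0, "dz": 0, "wx": 0, "wy": 0, "wz": 0}

```text
time: 6.12
position: [0.6315, 0.012, 0.0497]
ee_rot: [[-0.156, 0.988, 0.002], [0.988, 0.156, 0.0], [-0.0, 0.002, -1.0]]
contact_force: [-0.1, 0.2, 0.2]
opening: 0.0499
finger_force: 25.0
```

Request:
servo_tool:
  commands:
    - {"dx": 0, "dy": 0, "dz": 0, "wx": 0, "wy": 0, "wz": 0}
    - {"dx": 0, "dy": 0, "dz": 0, "wx": 0, "wy": 0, "wz": 0}
    - {"dx": 0, "dy": 0, "dz": 0, "wx": 0, "wy": 0, "wz": 0}
    - {"dx": 0, "dy": 0, "dz": 0, "wx": 0, "wy": 0, "wz": 0}
  hand: 1

```text
time: 6.62
position: [0.6307, 0.012, 0.0489]
ee_rot: [[-0.156, 0.988, -0.0], [0.988, 0.156, -0.0], [-0.0, -0.0, -1.0]]
contact_force: [-0.1, -0.4, 0.3]
opening: 0.087
finger_force: 0.0
```

Request:
servo_tool:
  commands:
    - {"dx": 0, "dy": 0, "dz": -40, "wx": 0, "wy": 0, "wz": 0}
    - {"dx": 0, "dy": 0, "dz": -50, "wx": 0, "wy": 0, "wz": 0}
    - {"dx": 0, "dy": 0, "dz": -50, "wx": 0, "wy": 0, "wz": 0}
    - {"dx": 12.6, "dy": -40.8, "dz": 0, "wx": 0, "wy": 0, "wz": 0}
    - {"dx": 12.6, "dy": -40.8, "dz": 0, "wx": 0, "wy": 0, "wz": 0}
    - {"dx": 12.6, "dy": -40.8, "dz": 0, "wx": 0, "wy": 0, "wz": 0}
    - {"dx": 12.6, "dy": -40.8, "dz": 0, "wx": 0, "wy": 0, "wz": 0}
    - {"dx": 0, "dy": 0, "dz": 0, "wx": 0, "wy": 0, "wz": 0}
    - {"dx": 0, "dy": 0, "dz": 0, "wx": 0, "wy": 0, "wz": 0}

```text
time: 7.75
position: [0.4625, 0.0364, 0.1895]
ee_rot: [[-0.156, 0.988, 0.002], [0.988, 0.156, -0.0], [-0.0, 0.002, -1.0]]
contact_force: [1.2, -0.0, 0.3]
opening: 0.0878
finger_force: 0.0
```

```bash
python3 - <<'E'
from h import *
np.set_printoptions(precision=4,suppress=True)
f=save('wrist','w3');o=observe();print(o['position'])
print(proj(f,[(.4624,.0367,.07),(.4624,.0367,0)]))
t=save('top','t3');w=f['image'].copy()
a=cv2.resize(w,(400,300));b=cv2.resize(t['image'][130:250,240:400],(400,300),interpolation=cv2.INTER_CUBIC)
cv2.imwrite('pics/comp3.png',np.vstack([cv2.resize(w[60:360,160:560],(800,600))]))
m=cv2.inRange(cv2.cvtColor(t['image'],cv2.COLOR_BGR2HSV),(8,150,80),(22,255,255));k=m*0;k[145:230,272:352]=m[145:230,272:352]
ys,xs=np.nonzero(k);r=cv2.minAreaRect(np.c_[xs,ys].astype(np.float32));print(r)
print([onz(t,p,.094) for p in cv2.boxPoints(r)],onz(t,r[0],.094))
E
```

```text
[0.4629 0.0363 0.1895]
[[315.7379 230.4835]
 [315.5533 206.8028]]
((311.5, 174.0), (58.0, 79.0), 90.0)
[array([0.6938, 0.0882, 0.094 ]), array([ 0.6952, -0.062 ,  0.094 ]), array([ 0.5842, -0.0624,  0.094 ]), array([0.5829, 0.0866, 0.094 ])] [0.6388 0.0126 0.094 ]
```

View pics/comp3.png

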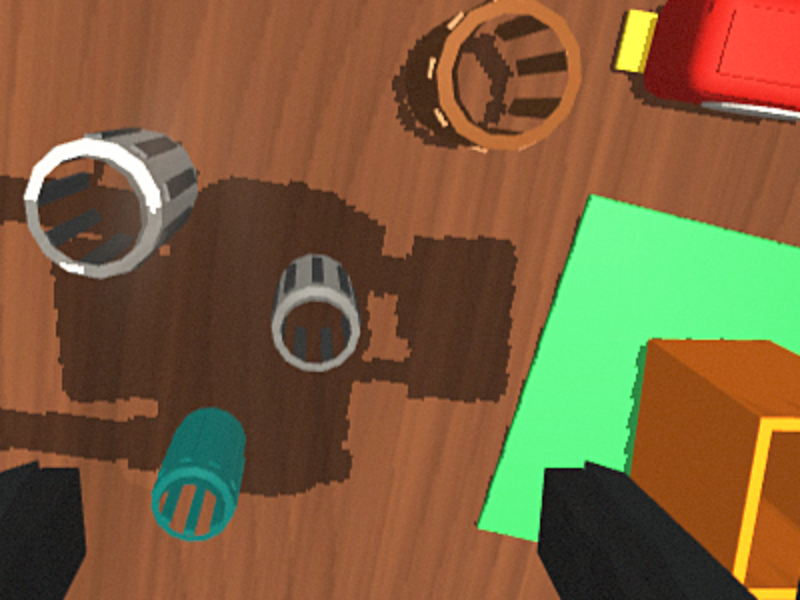

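Wrist crop: the small steel hub's ring is centred at wrist px (318,224), clear of its neighbours. The orange cup stands upright on the mat at lower right.

```bash
python3 - <<'E'
from h import *
np.set_printoptions(precision=4,suppress=True)
T=load('top0');W=load('w3');S=load('side0')
print(tri((T,(298.4,267.4)),(W,(318,224))),tri((S,(346.8,267.2)),(W,(318,224))))
print(onz(W,(318,224),.07),onz(W,(318,224),.065),onz(T,(298.4,267.4),.065))
im=T['image'];g=cv2.cvtColor(im,cv2.COLOR_BGR2HSV)[255:281,285:312]
m=((g[...,1]<70)&(g[...,2]>130)).astype(np.uint8);ys,xs=np.nonzero(m);print(cv2.minEnclosingCircle(np.c_[xs+285,ys+255].astype(np.float32)),m.sum())
# cup on mat: lit rim
t=load('t3')['image'][150:225,275:350]; cv2.imwrite('pics/cupmat.png',cv2.resize(t,(600,600),interpolation=cv2.INTER_CUBIC))
E
```

```text
[0.4631 0.0372 0.055 ] [0.463  0.0394 0.0633]
[0.4632 0.0413 0.07  ] [0.4634 0.04   0.065 ] [0.4622 0.0367 0.065 ]
((297.5689697265625, 266.8793029785156), 8.18294906616211) 105
```

View pics/cupmat.png

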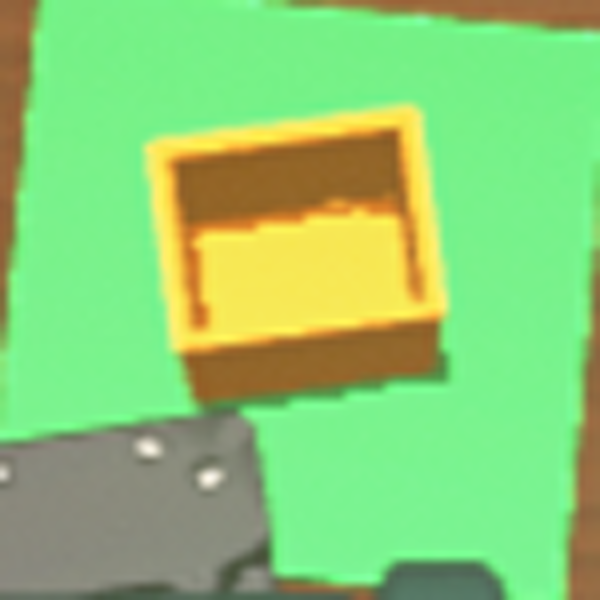

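The cup stands upright on the mat, rim centre at top px (312.1,178.4). I'll grip the hub now, shifted 2 mm toward +y.

Request:
servo_tool:
  commands:
    - {"dx": 2, "dy": 0, "dz": 45, "wx": 0, "wy": 0, "wz": 0}
    - {"dx": 0, "dy": 0, "dz": 45, "wx": 0, "wy": 0, "wz": 0}
    - {"dx": 0, "dy": 0, "dz": 35, "wx": 0, "wy": 0, "wz": 0}
    - {"dx": 0, "dy": 0, "dz": 24, "wx": 0, "wy": 0, "wz": 0}
    - {"dx": 0, "dy": 0, "dz": 0, "wx": 0, "wy": 0, "wz": 0}
  hand: 0.3

```text
time: 8.48
position: [0.4602, 0.0381, 0.0378]
ee_rot: [[-0.156, 0.988, -0.005], [0.988, 0.156, -0.0], [0.001, -0.005, -1.0]]
contact_force: [0.9, 0.5, -0.2]
opening: 0.0572
finger_force: 0.0
```

Request:
servo_tool:
  commands:
    - {"dx": 0, "dy": 0, "dz": 0, "wx": 0, "wy": 0, "wz": 0}
    - {"dx": 0, "dy": 0, "dz": 0, "wx": 0, "wy": 0, "wz": 0}
    - {"dx": 0, "dy": 0, "dz": 0, "wx": 0, "wy": 0, "wz": 0}
    - {"dx": 0, "dy": 0, "dz": 0, "wx": 0, "wy": 0, "wz": 0}
    - {"dx": 0, "dy": 0, "dz": 0, "wx": 0, "wy": 0, "wz": 0}
  hand: -1
  grip_force: 25

```text
time: 9.1
position: [0.4626, 0.0384, 0.041]
ee_rot: [[-0.156, 0.988, 0.003], [0.988, 0.156, 0.0], [-0.0, 0.003, -1.0]]
contact_force: [0.6, 0.5, 5.4]
opening: 0.0291
finger_force: 24.9
```

Request:
servo_tool:
  commands:
    - {"dx": 0, "dy": 0, "dz": -30, "wx": 0, "wy": 0, "wz": 0}
    - {"dx": 0, "dy": 0, "dz": -50, "wx": 0, "wy": 0, "wz": 0}
    - {"dx": 0, "dy": 0, "dz": -50, "wx": 0, "wy": 0, "wz": 0}
    - {"dx": 0, "dy": 0, "dz": -20, "wx": 0, "wy": 0, "wz": 0}
    - {"dx": 0, "dy": 0, "dz": 0, "wx": 0, "wy": 0, "wz": 0}

```text
time: 9.72
position: [0.4621, 0.0384, 0.1913]
ee_rot: [[-0.156, 0.988, 0.003], [0.988, 0.156, 0.0], [-0.0, 0.003, -1.0]]
contact_force: [0.6, 0.2, -1.6]
opening: 0.029
finger_force: 24.9
```

```bash
python3 - <<'E'
from h import *
np.set_printoptions(precision=4,suppress=True)
o=observe();print(o['position'],o['opening'])
f=save('side','s4');t=load('t3')
c=[onz(t,(275+x/8,150+y/8),.094) for x,y in [(148,142),(418,104),(446,313),(176,350)]]
print('cup',c,np.mean(c,0))
uv=proj(f,[o['position']])[0];print(uv)
x,y=int(uv[0]),int(uv[1]);w=f['image'][max(0,y-90):y+110,max(0,x-100):x+160]
cv2.imwrite('pics/s4c.png',cv2.resize(w,None,fx=2.5,fy=2.5))
E
```

```text
[0.4621 0.0384 0.1913] 0.029039484333012032
cup [array([0.6504, 0.0468, 0.094 ]), array([ 0.6601, -0.0171,  0.094 ]), array([ 0.6102, -0.024 ,  0.094 ]), array([0.6009, 0.0397, 0.094 ])] [0.6304 0.0113 0.094 ]
[350.2235 201.3123]
```

View pics/s4c.png

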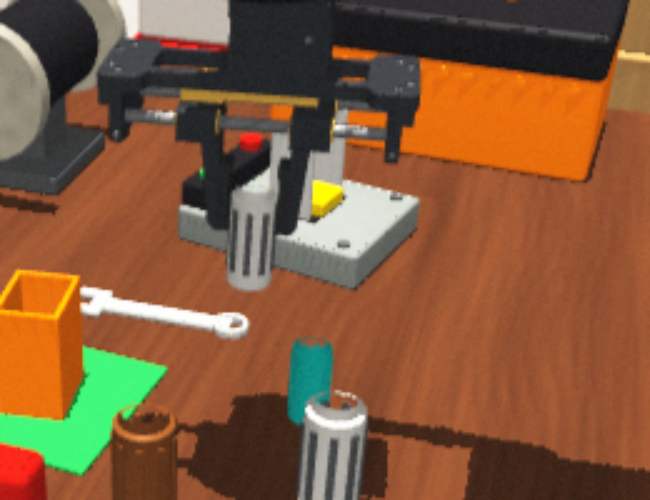

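The side crop shows the hub held straight at crop (250,240), with the cup on the mat at left. I'll carry it over and drop it in.

Request:
servo_tool:
  commands:
    - {"dx": -13.1, "dy": 40.6, "dz": 0, "wx": 0, "wy": 0, "wz": 0}
    - {"dx": -13.1, "dy": 40.6, "dz": 0, "wx": 0, "wy": 0, "wz": 0}
    - {"dx": -13.1, "dy": 40.6, "dz": 0, "wx": 0, "wy": 0, "wz": 0}
    - {"dx": -13.1, "dy": 40.6, "dz": 0, "wx": 0, "wy": 0, "wz": 0}
    - {"dx": 0, "dy": 0, "dz": 0, "wx": 0, "wy": 0, "wz": 0}
    - {"dx": 0, "dy": 0, "dz": 0, "wx": 0, "wy": 0, "wz": 0}
    - {"dx": 0, "dy": 0, "dz": 40, "wx": 0, "wy": 0, "wz": 0}
    - {"dx": 0, "dy": 0, "dz": 30, "wx": 0, "wy": 0, "wz": 0}
    - {"dx": 0, "dy": 0, "dz": 15, "wx": 0, "wy": 0, "wz": 0}
    - {"dx": 0, "dy": 0, "dz": 5, "wx": 0, "wy": 0, "wz": 0}
    - {"dx": 0, "dy": 0, "dz": 0, "wx": 0, "wy": 0, "wz": 0}
    - {"dx": 0, "dy": 0, "dz": 0, "wx": 0, "wy": 0, "wz": 0}

```text
time: 11.28
position: [0.631, 0.0119, 0.1015]
ee_rot: [[-0.156, 0.988, 0.003], [0.988, 0.156, -0.0], [-0.0, 0.003, -1.0]]
contact_force: [-0.2, 0.4, -1.2]
opening: 0.0291
finger_force: 24.9
```

Request:
servo_tool:
  commands:
    - {"dx": 0, "dy": 0, "dz": 0, "wx": 0, "wy": 0, "wz": 0}
    - {"dx": 0, "dy": 0, "dz": 0, "wx": 0, "wy": 0, "wz": 0}
    - {"dx": 0, "dy": 0, "dz": 0, "wx": 0, "wy": 0, "wz": 0}
    - {"dx": 0, "dy": 0, "dz": -40, "wx": 0, "wy": 0, "wz": 0}
    - {"dx": 0, "dy": 0, "dz": -40, "wx": 0, "wy": 0, "wz": 0}
    - {"dx": 0, "dy": 0, "dz": 0, "wx": 0, "wy": 0, "wz": 0}
    - {"dx": 0, "dy": 0, "dz": 0, "wx": 0, "wy": 0, "wz": 0}
  hand: 1

```text
time: 12.15
position: [0.6296, 0.0119, 0.1795]
ee_rot: [[-0.156, 0.988, -0.0], [0.988, 0.156, -0.0], [0.0, -0.0, -1.0]]
contact_force: [0.3, 0.2, -1.0]
opening: 0.088
finger_force: 0.0
```

```bash
python3 - <<'E'
from h import *
np.set_printoptions(precision=4,suppress=True)
o=observe();print(o['position'],o['opening'])
f=save('wrist','w5');t=save('side','s5')
c=np.array([(.6504,.0468,.094),(.6601,-.0171,.094),(.6102,-.024,.094),(.6009,.0397,.094)])
p=proj(f,c);q=proj(t,c);print(p,q)
a=f['image'];x,y=p.mean(0).astype(int);a=a[max(0,y-130):y+110,max(0,x-160):x+160]
b=t['image'];x,y=q.mean(0).astype(int);b=b[y-60:y+75,x-90:x+90]
cv2.imwrite('pics/c5.png',np.hstack([cv2.resize(a,(400,300)),cv2.resize(b,(400,300))]))
E
```

```text
[0.6296 0.0119 0.1795] 0.0879878228089436
[[362.9266 194.3183]
 [358.6885 299.9257]
 [275.2334 298.3917]
 [273.3947 193.0109]] [[246.4052 235.712 ]
 [256.6852 218.8574]
 [282.0413 221.4547]
 [273.1188 238.5455]]
```

View pics/c5.png

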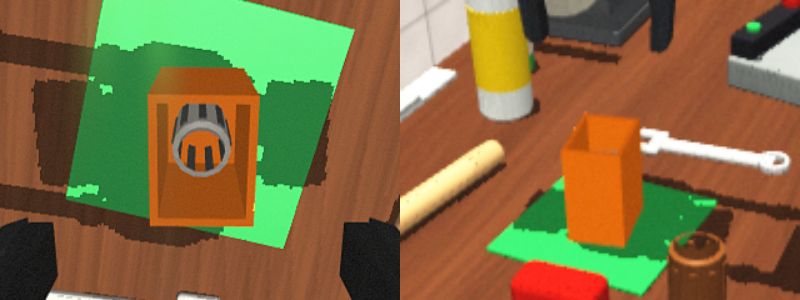

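The hub is standing inside the cup (left panel ring at (202,145)) and the cup is upright on the mat. I'll turn 90° to take the cup by its narrow faces.

Request:
servo_tool:
  commands:
    - {"dx": 0, "dy": 0, "dz": 0, "wx": 0, "wy": 0, "wz": 10}
    - {"dx": 0, "dy": 0, "dz": 0, "wx": 0, "wy": 0, "wz": 10}
    - {"dx": 0, "dy": 0, "dz": 0, "wx": 0, "wy": 0, "wz": 10}
    - {"dx": 0, "dy": 0, "dz": 0, "wx": 0, "wy": 0, "wz": 10}
    - {"dx": 0, "dy": 0, "dz": 0, "wx": 0, "wy": 0, "wz": 10}
    - {"dx": 0, "dy": 0, "dz": 0, "wx": 0, "wy": 0, "wz": 10}
    - {"dx": 0, "dy": 0, "dz": 0, "wx": 0, "wy": 0, "wz": 10}
    - {"dx": 0, "dy": 0, "dz": 0, "wx": 0, "wy": 0, "wz": 10}
    - {"dx": 0, "dy": 0, "dz": 0, "wx": 0, "wy": 0, "wz": 10}
    - {"dx": 0, "dy": 0, "dz": 0, "wx": 0, "wy": 0, "wz": 0}
    - {"dx": 0, "dy": 0, "dz": 0, "wx": 0, "wy": 0, "wz": 0}

```text
time: 13.62
position: [0.6294, 0.0119, 0.1788]
ee_rot: [[0.987, 0.159, -0.002], [0.159, -0.987, 0.0], [-0.002, -0.0, -1.0]]
contact_force: [-0.4, -0.1, -1.5]
opening: 0.0882
finger_force: 0.0
```

Request:
servo_tool:
  commands:
    - {"dx": 1, "dy": 0, "dz": 45, "wx": 0, "wy": 0, "wz": 0}
    - {"dx": 0, "dy": 0, "dz": 40, "wx": 0, "wy": 0, "wz": 0}
    - {"dx": 0, "dy": 0, "dz": 25, "wx": 0, "wy": 0, "wz": 0}
    - {"dx": 0, "dy": 0, "dz": 15, "wx": 0, "wy": 0, "wz": 0}
    - {"dx": 0, "dy": 0, "dz": 4, "wx": 0, "wy": 0, "wz": 0}
    - {"dx": 0, "dy": 0, "dz": 0, "wx": 0, "wy": 0, "wz": 0}
    - {"dx": 0, "dy": 0, "dz": 0, "wx": 0, "wy": 0, "wz": 0}

```text
time: 14.5
position: [0.6321, 0.0121, 0.0524]
ee_rot: [[0.988, 0.156, 0.003], [0.156, -0.988, -0.0], [0.003, 0.0, -1.0]]
contact_force: [0.1, -0.2, 0.8]
opening: 0.0882
finger_force: 0.0
```

Request:
servo_tool:
  commands:
    - {"dx": 0, "dy": 0, "dz": 0, "wx": 0, "wy": 0, "wz": 0}
    - {"dx": 0, "dy": 0, "dz": 0, "wx": 0, "wy": 0, "wz": 0}
    - {"dx": 0, "dy": 0, "dz": 0, "wx": 0, "wy": 0, "wz": 0}
    - {"dx": 0, "dy": 0, "dz": 0, "wx": 0, "wy": 0, "wz": 0}
    - {"dx": 0, "dy": 0, "dz": 0, "wx": 0, "wy": 0, "wz": 0}
  hand: -1
  grip_force: 45

```text
time: 15.12
position: [0.6311, 0.0121, 0.0513]
ee_rot: [[0.988, 0.156, 0.0], [0.156, -0.988, -0.0], [0.0, 0.0, -1.0]]
contact_force: [-0.1, 0.8, 2.9]
opening: 0.0636
finger_force: 45.0
```

Request:
servo_tool:
  commands:
    - {"dx": 0, "dy": 0, "dz": -30, "wx": 0, "wy": 0, "wz": 0}
    - {"dx": 0, "dy": 0, "dz": -50, "wx": 0, "wy": 0, "wz": 0}
    - {"dx": 0, "dy": 0, "dz": -50, "wx": 0, "wy": 0, "wz": 0}
    - {"dx": 0, "dy": 0, "dz": -30, "wx": 0, "wy": 0, "wz": 0}
    - {"dx": 0, "dy": 0, "dz": 0, "wx": 0, "wy": 0, "wz": 0}
    - {"dx": 0, "dy": 0, "dz": 0, "wx": 0, "wy": 0, "wz": 0}

```text
time: 15.88
position: [0.6292, 0.0121, 0.208]
ee_rot: [[0.988, 0.156, -0.004], [0.156, -0.988, 0.0], [-0.004, -0.001, -1.0]]
contact_force: [1.0, 0.5, -5.7]
opening: 0.0631
finger_force: 45.0
```

Cup held at 63 mm. I'll carry it to beside the station and turn it to the station's heading.

Request:
servo_tool:
  commands:
    - {"dx": -21.1, "dy": 39.6, "dz": -5, "wx": 0, "wy": 0, "wz": 0}
    - {"dx": -21.1, "dy": 39.6, "dz": -5, "wx": 0, "wy": 0, "wz": 0}
    - {"dx": -21.1, "dy": 39.6, "dz": -5, "wx": 0, "wy": 0, "wz": 0}
    - {"dx": -21.1, "dy": 39.6, "dz": -5, "wx": 0, "wy": 0, "wz": 0}
    - {"dx": -21.1, "dy": 39.6, "dz": 0, "wx": 0, "wy": 0, "wz": 0}
    - {"dx": -21.1, "dy": 39.6, "dz": 0, "wx": 0, "wy": 0, "wz": 0}
    - {"dx": -21.1, "dy": 39.6, "dz": 0, "wx": 0, "wy": 0, "wz": 0}
    - {"dx": -21.1, "dy": 39.6, "dz": 0, "wx": 0, "wy": 0, "wz": 0}
    - {"dx": -21.1, "dy": 39.6, "dz": 0, "wx": 0, "wy": 0, "wz": 0}

```text
time: 17.0
position: [0.4968, -0.3698, 0.227]
ee_rot: [[0.988, 0.156, -0.005], [0.156, -0.988, 0.004], [-0.004, -0.004, -1.0]]
contact_force: [0.4, 0.3, -4.0]
opening: 0.0635
finger_force: 45.0
```

Request:
servo_tool:
  commands:
    - {"dx": 0, "dy": 0, "dz": 0, "wx": 0, "wy": 0, "wz": -8.9}
    - {"dx": 0, "dy": 0, "dz": 0, "wx": 0, "wy": 0, "wz": -8.9}
    - {"dx": 0, "dy": 0, "dz": 0, "wx": 0, "wy": 0, "wz": -8.9}
    - {"dx": 0, "dy": 0, "dz": 0, "wx": 0, "wy": 0, "wz": -8.9}
    - {"dx": 0, "dy": 0, "dz": 0, "wx": 0, "wy": 0, "wz": -8.9}
    - {"dx": 0, "dy": 0, "dz": 0, "wx": 0, "wy": 0, "wz": -8.9}
    - {"dx": 0, "dy": 0, "dz": 0, "wx": 0, "wy": 0, "wz": -8.9}
    - {"dx": 0, "dy": 0, "dz": 0, "wx": 0, "wy": 0, "wz": -8.5}
    - {"dx": 0, "dy": 0, "dz": 0, "wx": 0, "wy": 0, "wz": 0}
    - {"dx": 0, "dy": 0, "dz": 0, "wx": 0, "wy": 0, "wz": 0}

```text
time: 18.25
position: [0.4982, -0.369, 0.2289]
ee_rot: [[0.18, 0.984, -0.003], [0.984, -0.18, 0.002], [0.002, -0.003, -1.0]]
contact_force: [-0.3, -0.6, -5.3]
opening: 0.0636
finger_force: 45.0
```

```bash
python3 - <<'E'
from h import *
np.set_printoptions(precision=4,suppress=True)
o=observe();print(o['position'],o['ee_rot'],o['opening'],o['joint_pos'])
f=save('wrist','w6')
print(proj(f,[(.5329,-.3018,.124),(.49,-.2946,.124),(.5181,-.3671,.124),(.4742,-.3586,.124),(.5038,-.3305,.051)]))
cv2.imwrite('pics/w6v.png',cv2.resize(f['image'],(800,600),interpolation=cv2.INTER_CUBIC))
E
```

```text
[ 0.4982 -0.369   0.2289] [[ 0.18    0.9837 -0.0025]
 [ 0.9837 -0.18    0.002 ]
 [ 0.0015 -0.0028 -1.    ]] 0.06355653520886638 [-38.8298   9.6973  99.4823  -0.0003  71.0047 -28.4597]
[[355.7043 116.9524]
 [280.0052 118.0663]
 [348.1125 229.0946]
 [276.0814 228.2869]
 [315.2622 160.9798]]
```

View pics/w6v.png

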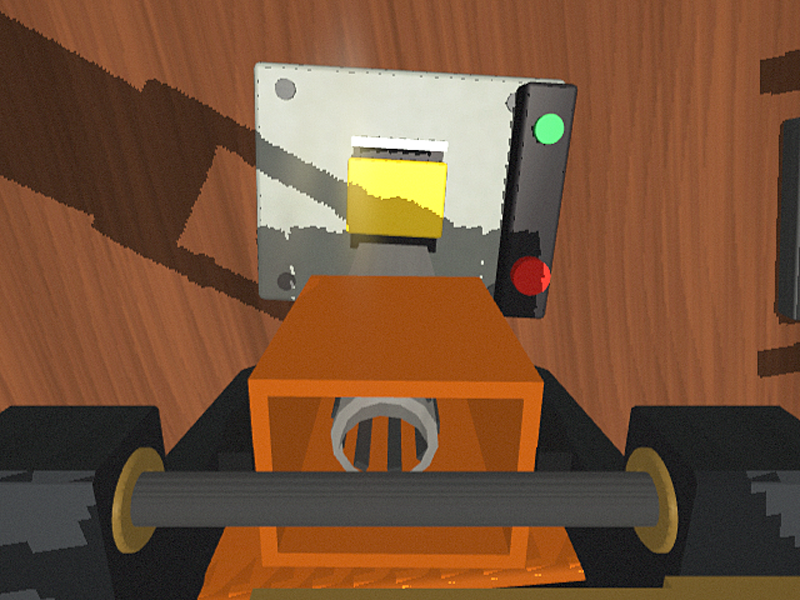

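Final view: the pad's yellow top spans (348–447, 158–237) in the picture and the far guard's top strip (351–448, 137–151), with the bar to the right. The held cup has the hub in it at (385,435). I'll convert these to world positions.

```bash
python3 - <<'E'
from h import *
np.set_printoptions(precision=4,suppress=True)
f=load('w6');h=cv2.cvtColor(f['image'],cv2.COLOR_BGR2HSV)
m=cv2.inRange(h,(25,150,60),(35,255,255));m[:,:250]=0;m[:,400:]=0;m[220:]=0
c=max(cv2.findContours(m,0,1)[0],key=cv2.contourArea);r=cv2.minAreaRect(c);print(r)
b=cv2.boxPoints(r);P=np.array([onz(f,p,.051) for p in b]);print('pad',P,P.mean(0),[np.linalg.norm(P[i]-P[i-1]) for i in range(4)],[np.degrees(np.arctan2(*(P[i]-P[i-1])[1::-1])) for i in range(4)])
a=np.array([onz(f,np.array(p)/1.25,.124) for p in [(351,137),(447,141),(447,153),(352,150)]]);print('far guard',a,np.degrees(np.arctan2(*(a[1]-a[0])[1::-1])),np.degrees(np.arctan2(*(a[2]-a[3])[1::-1])))
B=np.array([onz(f,np.array(p)/1.25,.035) for p in [(257,63),(572,83),(260,298)]]);print('base',B,np.degrees(np.arctan2(*(B[1]-B[0])[1::-1])),np.degrees(np.arctan2(*(B[0]-B[2])[1::-1]))-90,np.linalg.norm(B[0]-B[2]))
# cup held rim
R=np.array([onz(f,np.array(p)/1.25,.2289+.0427) for p in [(249,380),(543,381),(527,566),(262,566)]]);print('rim',R,R.mean(0))
u=np.array([.984,-.18]);mid=a[2:].mean(0);print('station c from guard', mid[:2]-31e-3*np.array([.18,.984]))
E
```

```text
((316.447021484375, 148.688232421875), (78.61392211914062, 43.026737213134766), 4.398705005645752)
pad [[ 0.473  -0.3296  0.051 ]
 [ 0.482  -0.299   0.051 ]
 [ 0.5388 -0.3138  0.051 ]
 [ 0.5315 -0.345   0.051 ]] [ 0.5063 -0.3218  0.051 ] [np.float64(0.06042502639659146), np.float64(0.031962431662149376), np.float64(0.05868064996347341), np.float64(0.03207205864547425)] [np.float64(165.30044244518456), np.float64(73.66238804186968), np.float64(-14.59027340844694), np.float64(-103.21515708216526)]
far guard [[ 0.4914 -0.2901  0.124 ]
 [ 0.5343 -0.2997  0.124 ]
 [ 0.5335 -0.305   0.124 ]
 [ 0.4907 -0.2958  0.124 ]] -12.624177429637403 -12.079344162781101
base [[ 0.4376 -0.2374  0.035 ]
 [ 0.6213 -0.2822  0.035 ]
 [ 0.4023 -0.3799  0.035 ]] -13.718402699530149 -13.916201414490615 0.1468525291337098
rim [[ 0.4713 -0.3377  0.2716]
 [ 0.5339 -0.3493  0.2716]
 [ 0.5252 -0.3981  0.2716]
 [ 0.4615 -0.3867  0.2716]] [ 0.498  -0.3679  0.2716]
station c from guard [ 0.5065 -0.3309]
```

Station yaw is about −13.5° and the pad centre about (0.506, −0.331).

Request:
servo_tool:
  commands:
    - {"dx": 20, "dy": 0.5, "dz": 0, "wx": 0, "wy": 0, "wz": 0}
    - {"dx": 18.3, "dy": 0.5, "dz": 0, "wx": 0, "wy": 0, "wz": 0}
    - {"dx": 0, "dy": 0, "dz": 10, "wx": 0, "wy": 0, "wz": 3.1}
    - {"dx": 0, "dy": 0, "dz": 20, "wx": 0, "wy": 0, "wz": 0}
    - {"dx": 0, "dy": 0, "dz": 15, "wx": 0, "wy": 0, "wz": 0}
    - {"dx": 0, "dy": 0, "dz": 0, "wx": 0, "wy": 0, "wz": 0}
    - {"dx": 0, "dy": 0, "dz": 0, "wx": 0, "wy": 0, "wz": 0}
    - {"dx": 0, "dy": 0, "dz": 0, "wx": 0, "wy": 0, "wz": 0}

```text
time: 19.3
position: [0.5072, -0.3326, 0.1868]
ee_rot: [[0.231, 0.973, 0.001], [0.973, -0.231, -0.001], [-0.001, 0.001, -1.0]]
contact_force: [0.4, 0.6, -4.4]
opening: 0.0641
finger_force: 45.0
```

```bash
python3 - <<'E'
from h import *
np.set_printoptions(precision=4,suppress=True)
f=save('wrist','w7');o=observe();print(o['position'],o['ee_rot'][:,1],o['contact_force'])
g=f['image'];s=proj(f,[(.5335,-.305,.124),(.4907,-.2958,.124)]);print(s)
h=cv2.cvtColor(g,cv2.COLOR_BGR2HSV)
for u in (285,300,315,330,345): print(u,[(v,*h[v,u].tolist()) for v in range(140,240,4)])
E
```

```text
[ 0.5072 -0.3326  0.1868] [ 0.973  -0.2307  0.0015] [-0.3695 -0.4337 -5.1568]
[[354.8409 199.0714]
 [268.3396 200.8452]]
285 [(140, 34, 19, 218), (144, 28, 18, 221), (148, 30, 19, 218), (152, 36, 18, 224), (156, 34, 17, 236), (160, 33, 18, 129), (164, 24, 28, 128), (168, 23, 23, 134), (172, 21, 32, 136), (176, 24, 27, 132), (180, 22, 35, 131), (184, 21, 33, 130), (188, 18, 35, 131), (192, 20, 31, 163), (196, 25, 29, 157), (200, 23, 178, 191), (204, 23, 183, 189), (208, 24, 192, 187), (212, 23, 179, 194), (216, 23, 195, 188), (220, 17, 188, 179), (224, 11, 198, 162), (228, 12, 196, 165), (232, 12, 202, 164), (236, 13, 202, 164)]
300 [(140, 35, 13, 228), (144, 38, 18, 227), (148, 32, 18, 224), (152, 36, 17, 225), (156, 32, 16, 232), (160, 37, 20, 115), (164, 38, 18, 116), (168, 25, 22, 128), (172, 28, 28, 129), (176, 21, 26, 127), (180, 27, 22, 125), (184, 13, 18, 126), (188, 21, 21, 120), (192, 21, 26, 159), (196, 22, 29, 157), (200, 24, 193, 193), (204, 24, 203, 191), (208, 24, 206, 191), (212, 23, 197, 195), (216, 23, 203, 191), (220, 22, 212, 178), (224, 12, 203, 163), (228, 12, 22
[... 894 characters left out ...]
04, 23, 219, 193), (208, 23, 215, 196), (212, 24, 221, 189), (216, 24, 208, 194), (220, 22, 216, 184), (224, 13, 230, 162), (228, 12, 210, 166), (232, 12, 227, 165), (236, 12, 227, 162)]
345 [(140, 37, 15, 226), (144, 39, 16, 229), (148, 37, 10, 228), (152, 36, 17, 226), (156, 36, 16, 226), (160, 35, 15, 226), (164, 38, 13, 231), (168, 9, 23, 109), (172, 20, 25, 121), (176, 23, 26, 120), (180, 22, 23, 121), (184, 30, 13, 120), (188, 30, 14, 113), (192, 20, 20, 156), (196, 21, 28, 156), (200, 24, 218, 194), (204, 24, 215, 192), (208, 24, 216, 192), (212, 24, 214, 193), (216, 24, 219, 192), (220, 23, 211, 186), (224, 12, 221, 163), (228, 13, 230, 161), (232, 13, 241, 162), (236, 12, 221, 167)]
```

```bash
python3 - <<'E'
from h import *
np.set_printoptions(precision=4,suppress=True)
f=load('w7');x=np.array([.231,.973]);y=np.array([.973,-.231]);t=np.array([.5072,-.3326])
h=cv2.cvtColor(f['image'],cv2.COLOR_BGR2HSV)
for u in (290,315,340):
    v=np.arange(185,235);s=h[v,u].astype(int)
    e1=v[np.argmax(s[:,1]>100)];e2=v[np.argmax((s[:,0]<17)&(s[:,1]>100))]
    print(u,e1,e2,(onz(f,(u,e1-.5),.124)[:2]-t)@x,(onz(f,(u,e2-.5),.1395)[:2]-t)@x)
row=h[195];g=np.where((row[:,1]<60)&(row[:,2]>145)&(row[:,2]<170))[0];g=g[(g>230)&(g<400)];print(g.min(),g.max())
for u in (g.min(),g.max()): print((onz(f,(u,195),.124)[:2]-t)@y)
E
```

```text
290 197 221 0.0342338932196056 0.025789030681069015
315 197 221 0.03424028059352637 0.02579419784116548
340 197 221 0.03424666888758597 0.025799365758535985
268 354
-0.024629884392719896
0.018730998605556944
```

Request:
servo_tool:
  commands:
    - {"dx": 2.4, "dy": -3, "dz": 0, "wx": 0, "wy": 0, "wz": 0}
    - {"dx": 0, "dy": 0, "dz": 10, "wx": 0, "wy": 0, "wz": 0}
    - {"dx": 0, "dy": 0, "dz": 10, "wx": 0, "wy": 0, "wz": 0}
    - {"dx": 0, "dy": 0, "dz": 10, "wx": 0, "wy": 0, "wz": 0}
    - {"dx": 0, "dy": 0, "dz": 10, "wx": 0, "wy": 0, "wz": 0}
    - {"dx": 0, "dy": 0, "dz": 0, "wx": 0, "wy": 0, "wz": 0}

```text
time: 20.1
position: [0.5035, -0.3284, 0.1442]
ee_rot: [[0.231, 0.973, -0.002], [0.973, -0.231, 0.002], [0.001, -0.003, -1.0]]
contact_force: [0.1, 0.2, -5.4]
opening: 0.0634
finger_force: 45.0
```

Request:
servo_tool:
  commands:
    - {"dx": 0, "dy": 0, "dz": 10, "wx": 0, "wy": 0, "wz": 0}
    - {"dx": 0, "dy": 0, "dz": 10, "wx": 0, "wy": 0, "wz": 0}
    - {"dx": 0, "dy": 0, "dz": 10, "wx": 0, "wy": 0, "wz": 0}
    - {"dx": 0, "dy": 0, "dz": 10, "wx": 0, "wy": 0, "wz": 0}
    - {"dx": 0, "dy": 0, "dz": 5, "wx": 0, "wy": 0, "wz": 0}
    - {"dx": 0, "dy": 0, "dz": 0, "wx": 0, "wy": 0, "wz": 0}

```text
time: 20.85
position: [0.504, -0.3288, 0.1002]
ee_rot: [[0.23, 0.973, -0.001], [0.973, -0.23, 0.001], [0.0, -0.001, -1.0]]
contact_force: [-0.3, -0.0, -3.8]
opening: 0.0634
finger_force: 45.0
```

Request:
servo_tool:
  commands:
    - {"dx": 0, "dy": 0, "dz": 4, "wx": 0, "wy": 0, "wz": 0}
    - {"dx": 0, "dy": 0, "dz": 4, "wx": 0, "wy": 0, "wz": 0}
    - {"dx": 0, "dy": 0, "dz": 4, "wx": 0, "wy": 0, "wz": 0}
    - {"dx": 0, "dy": 0, "dz": 2, "wx": 0, "wy": 0, "wz": 0}
    - {"dx": 0, "dy": 0, "dz": 0, "wx": 0, "wy": 0, "wz": 0}

```text
time: 21.48
position: [0.505, -0.3295, 0.0884]
ee_rot: [[0.23, 0.973, 0.001], [0.973, -0.23, -0.001], [-0.001, 0.002, -1.0]]
contact_force: [-2.9, 2.0, 7.7]
opening: 0.0636
finger_force: 45.0
```

Request:
servo_tool:
  commands:
    - {"dx": 0, "dy": 0, "dz": 2, "wx": 0, "wy": 0, "wz": 0}
    - {"dx": 0, "dy": 0, "dz": 1.5, "wx": 0, "wy": 0, "wz": 0}
    - {"dx": 0, "dy": 0, "dz": 0, "wx": 0, "wy": 0, "wz": 0}
    - {"dx": 0, "dy": 0, "dz": 0, "wx": 0, "wy": 0, "wz": 0}

```text
time: 21.98
position: [0.505, -0.3296, 0.0862]
ee_rot: [[0.23, 0.973, 0.001], [0.973, -0.23, -0.001], [-0.001, 0.002, -1.0]]
contact_force: [-3.8, 3.5, 13.8]
opening: 0.0638
finger_force: 45.0
```

Request:
servo_tool:
  commands:
    - {"dx": 0, "dy": 0, "dz": 1.5, "wx": 0, "wy": 0, "wz": 0}
    - {"dx": 0, "dy": 0, "dz": 0, "wx": 0, "wy": 0, "wz": 0}
    - {"dx": 0, "dy": 0, "dz": 0, "wx": 0, "wy": 0, "wz": 0}
    - {"dx": 0, "dy": 0, "dz": 0, "wx": 0, "wy": 0, "wz": 0}
    - {"dx": 0, "dy": 0, "dz": 0, "wx": 0, "wy": 0, "wz": 0}
    - {"dx": 0, "dy": 0, "dz": 0, "wx": 0, "wy": 0, "wz": 0}
    - {"dx": 0, "dy": 0, "dz": 0, "wx": 0, "wy": 0, "wz": 0}
    - {"dx": 0, "dy": 0, "dz": 0, "wx": 0, "wy": 0, "wz": 0}
    - {"dx": 0, "dy": 0, "dz": 0, "wx": 0, "wy": 0, "wz": 0}
    - {"dx": 0, "dy": 0, "dz": 0, "wx": 0, "wy": 0, "wz": 0}
    - {"dx": 0, "dy": 0, "dz": 0, "wx": 0, "wy": 0, "wz": 0}

```text
time: 23.35
position: [0.5051, -0.3297, 0.0862]
ee_rot: [[0.23, 0.973, 0.001], [0.973, -0.23, -0.001], [-0.001, 0.002, -1.0]]
contact_force: [-6.9, 4.1, 19.9]
opening: 0.0633
finger_force: 45.0
```

Request:
servo_tool:
  commands:
    - {"dx": 0, "dy": 0, "dz": -3, "wx": 0, "wy": 0, "wz": 0}
    - {"dx": 0, "dy": 0, "dz": -3, "wx": 0, "wy": 0, "wz": 0}
    - {"dx": 0, "dy": 0, "dz": -3, "wx": 0, "wy": 0, "wz": 0}
    - {"dx": 0, "dy": 0, "dz": -2, "wx": 0, "wy": 0, "wz": 0}
    - {"dx": 0, "dy": 0, "dz": -2, "wx": 0, "wy": 0, "wz": 0}
    - {"dx": 0, "dy": 0, "dz": 0, "wx": 0, "wy": 0, "wz": 0}
    - {"dx": 0, "dy": 0, "dz": 0, "wx": 0, "wy": 0, "wz": 0}

```text
time: 24.22
position: [0.5049, -0.3294, 0.0949]
ee_rot: [[0.231, 0.973, 0.001], [0.973, -0.231, -0.001], [-0.0, 0.001, -1.0]]
contact_force: [2.3, -0.8, -0.0]
opening: 0.0638
finger_force: 45.0
```

Request:
servo_tool:
  commands:
    - {"dx": 0, "dy": 0, "dz": 0, "wx": 0, "wy": 0, "wz": 0}
    - {"dx": 0, "dy": 0, "dz": 0, "wx": 0, "wy": 0, "wz": 0}
    - {"dx": 0, "dy": 0, "dz": 0, "wx": 0, "wy": 0, "wz": 0}
    - {"dx": 0, "dy": 0, "dz": 0, "wx": 0, "wy": 0, "wz": 0}
  hand: 1

```text
time: 24.72
position: [0.5041, -0.3289, 0.0947]
ee_rot: [[0.23, 0.973, -0.0], [0.973, -0.23, 0.0], [0.0, -0.001, -1.0]]
contact_force: [-0.1, -0.8, -0.9]
opening: 0.0881
finger_force: 0.0
```

Request:
servo_tool:
  commands:
    - {"dx": 0, "dy": 0, "dz": -15, "wx": 0, "wy": 0, "wz": 0}
    - {"dx": 0, "dy": 0, "dz": -30, "wx": 0, "wy": 0, "wz": 0}
    - {"dx": 0, "dy": 0, "dz": -45, "wx": 0, "wy": 0, "wz": 0}
    - {"dx": 0, "dy": 0, "dz": -45, "wx": 0, "wy": 0, "wz": 0}
    - {"dx": 0, "dy": 0, "dz": 0, "wx": 0, "wy": 0, "wz": 0}
    - {"dx": 0, "dy": 0, "dz": 0, "wx": 0, "wy": 0, "wz": 0}
    - {"dx": 0, "dy": 0, "dz": 0, "wx": 0, "wy": 0, "wz": 0}
    - {"dx": 0, "dy": 0, "dz": 0, "wx": 0, "wy": 0, "wz": 0}

```text
time: 25.72
position: [0.5036, -0.3285, 0.2283]
ee_rot: [[0.231, 0.973, -0.002], [0.973, -0.231, 0.002], [0.001, -0.003, -1.0]]
contact_force: [0.9, 0.4, 0.3]
opening: 0.0881
finger_force: 0.0
```

```bash
python3 - <<'E'
from h import *
np.set_printoptions(precision=4,suppress=True)
f=save('wrist','w8');o=observe();print(o['position'],o['opening'])
h=cv2.cvtColor(f['image'],cv2.COLOR_BGR2HSV);m=cv2.inRange(h,(6,150,60),(23,255,255));m[:,:220]=0;m[:,420:]=0;m[340:]=0
c=max(cv2.findContours(cv2.morphologyEx(m,cv2.MORPH_OPEN,np.ones((3,3))),0,1)[0],key=cv2.contourArea)
r=cv2.minAreaRect(c);print(r)
for z in (.137,):print([onz(f,p,z) for p in cv2.boxPoints(r)],onz(f,r[0],z))
E
```

```text
[ 0.5037 -0.3286  0.2285] 0.08804443742642597
((319.5, 55.5), (111.0, 199.0), 90.0)
[array([ 0.4855, -0.1916,  0.137 ]), array([ 0.583 , -0.2147,  0.137 ]), array([ 0.5745, -0.2676,  0.137 ]), array([ 0.4697, -0.2429,  0.137 ])] [ 0.5284 -0.2283  0.137 ]
```

```bash
python3 - <<'E'
from h import *
np.set_printoptions(precision=4,suppress=True)
f=load('w8');h=cv2.cvtColor(f['image'],cv2.COLOR_BGR2HSV);m=cv2.inRange(h,(6,195,110),(24,255,255));m[:,:220]=0;m[:,420:]=0;m[340:]=0
m=cv2.morphologyEx(m,cv2.MORPH_OPEN,np.ones((3,3)))
for c in sorted(cv2.findContours(m,0,1)[0],key=cv2.contourArea)[-3:]: print(cv2.boundingRect(c),cv2.contourArea(c))
x=np.array([.231,.973]);y=np.array([.973,-.231])
p=np.array([.5037,-.3286]);q=[np.r_[p+a*.025*x+b*.032*y,z] for z in(.137,.048) for a,b in((1,1),(1,-1),(-1,-1),(-1,1))]
print(proj(f,q))
b=m[:, :];g=cv2.inRange(h,(0,0,60),(179,60,255))[190:300,275:350];print('grey px in mouth',(g>0).sum())
E
```

```text
(288, 210, 4, 5) 10.5
(297, 226, 31, 30) 455.5
(264, 180, 111, 104) 6748.0
[[373.0241 202.8656]
 [261.9502 202.6938]
 [264.9165 282.9406]
 [369.6638 283.153 ]
 [358.3666 178.6037]
 [276.1849 178.4885]
 [277.804  239.7946]
 [356.4703 239.9338]]
grey px in mouth 1515
```

```bash
python3 -c "
from rig import *
print(close_job())"
```

```text
the job is handed in; nothing more can be done
None
```

Job handed in at about 26 s of the 72 s: by my last measurements the cup is let go and upright on the pad, within about 2 mm of its centre with the hub inside, after over a second pressed to the stop. The interface returned no verdict, and the grey cup, tape measure and wrench were never deliberately touched, though I did not re-measure them.

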